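Close up the loaded board test jig

TASK

The circuit board has been loaded on the sliding carrier of the grey test jig. Close the jig up: first, with the cover still open, push the carrier fully home against its hard stop (past the stiff feel of the connector); then lower the blue cover; then swing the red-handled clamp over and press it fully down so that it holds the sprung cover shut. Use light fingertip pressure, never more than 60 N, and leave the meter, jar and screwdriver where they are.

Things in the scene. Friction and masses are not known exactly. Their poses are not given: they have to be found in the camera images.
- jig_top (a point): Point on the flat top of the jig's grey base, 35 mm above the bench (base fixed, 200 x 200 mm; x from -110 to +90 mm of this point, y +/-100). Its axes are the jig's frame, used below: carrier goes in along +x, cover hinges on the +y side, clamp on the -y side, z up. The carrier slides on this top between rails 14 mm high, inner faces at y = +/-42 mm, x -90 to +40.
- carrier_center (a point): Centre (half-way up) of the loose aluminium carrier plate, 120 (x) x 80 (y) x 8 mm, about 0.2 kg, green board on it. Starts 25 to 42 mm out. Home, against rigid stops: this point at jig x = -30 mm (plate front edge at -90). Sliding takes about 1.5 N. Over the last 8 mm it also drives a stiff yellow connector, which stays where left: 6 to 12 N then, more if the finger drags down on it.
- carrier_tab (a point): Middle of the front (-x) face of the carrier's upturned front tab: 46 mm wide along y, 4 mm thick, from 8 to 32 mm above the jig's top (this point 22 mm above it). Push here along +x. The jig's top goes on for 20 mm in front of the tab when the carrier is home.
- cover (a joint): Angle of the blue-framed clear cover, rad: 0 shut (level), grows as it opens, 1.57 upright, starts 1.5 to 1.85. Stiff hinge: it stays at any angle (under 0.5 Nm to move). Near the end two sprung brass pins under the free edge hold it at about 0.1; shutting it from there takes up to 8 N at the free edge, and it springs back to about 0.1 if nothing holds it.
- cover_hinge (a point): Point on the cover's hinge axis, at x = 0, y = +70 mm, 20 mm above the jig's top. The axis runs along the jig's x.
- cover_edge (a point): Middle of the cover's free edge, on its outer (upper when shut) face. The cover is a plate 120 mm along x (jig x from -70 to +50 mm), 135 mm from hinge axis to free edge, 8 mm thick, the hinge axis in the plane of its under face. Shut, the free edge is at y = -65 mm.
- clamp (a joint): Angle of the clamp arm, rad: 0 fully down (level, pointing to jig +y over the cover), grows as it lifts, 1.57 upright; starts 1.7 to 2.1, leaning out to -y. Friction holds it at any angle: 0.8 Nm (7 N at the grip) to turn, rising to about 1.4 Nm (12 N) over the last 0.2 rad, where its rubber foot presses the cover down. Hard stop at 0; it stays there.
- clamp_hinge (a point): Point on the clamp's hinge axis (along the jig's x): jig x = +30 mm, y = -90 mm, 50 mm above the jig's top. The pivot post reaches 12 mm above it, 36 mm wide along x.
- clamp_grip (a point): Middle of the clamp's round red handle, on its axis, 115 mm from the hinge axis; handle 18 mm thick, 75 to 140 mm from the hinge. Inward of it the arm is a steel bar 12 mm wide, 8 mm thick, with a rubber foot 60 mm from the hinge reaching 22 mm below the arm's axis. Fully down, the grip axis is 50 mm above the jig's top, 22 mm above the shut cover.
- meter: Bystander: red handheld meter lying flat, 75 by 150 by 47 mm, loose. Origin at the centre of its underside.
- flux_mid (a point): Bystander: small loose jar with green cap, 40 mm across, 55 mm high. Point at its centre.
- driver_grip (a point): Bystander: orange-handled screwdriver, 150 mm long, lying loose on the bench. Point on its handle.
Not all that is in view belongs to the job. What is shaped like the part that bears carrier_center but pink or turquoise is not meant.

How it is judged (in metres and radians):
On the way, in this order (a step that is already met when the one before it is completed fails the run):
1. the carrier is fully home while the cover is still open (x of carrier_center in the frame of jig_top above -0.033 m and z of carrier_center in the frame of jig_top below 0.008 m and value of joint cover above 1 rad), for 0.1 s.
2. the cover is lowered onto its sprung pins with the carrier home and the clamp still up (x of carrier_center in the frame of jig_top above -0.033 m and z of carrier_center in the frame of jig_top below 0.008 m and value of joint cover below 0.25 rad and value of joint clamp above 0.8 rad), for 0.1 s.
At the end, for the whole second after the job is handed in: Carrier lying in the jig within 3 mm of fully home, cover shut to within 0.03 rad, clamp down to within 0.05 rad, all at rest (x of carrier_center in the frame of jig_top above -0.033 m and z of carrier_center in the frame of jig_top below 0.008 m and value of joint cover below 0.03 rad and value of joint clamp below 0.05 rad and linear speed of carrier below 0.02 m/s); the robot touches nothing.
It fails at once if the robot pushes the carrier, cover or clamp with more than 60 N (contact force between any of the fingers, the arm and carrier above 60 N or contact force between any of the fingers, the arm and cover above 60 N or contact force between any of the fingers, the arm and clamp above 60 N).
It fails at once if a bystander (meter, jar, screwdriver) is moved more than 25 mm (distance of any of meter, flux_mid, driver_grip from where it was at the start of the episode above 0.025 m).
It also fails if it takes over 72 s, if anything falls off the work surface, if the arm or the gripper's body presses on something with over 40 N, if the wrist force passes 120 N, or if a joint passes its speed limit or range.

ROBOT

A 7-joint arm with a two-finger parallel gripper is mounted at the origin on the work surface. World frame = base frame: x ahead of the robot, y to its left, z up, the work surface at z = 0. Lengths are in mm, angles in rad, forces in N, time in s.
With the tool pointing down it reaches from about 425 to 950 mm from the base axis. Payload 4.7 kg.
Tool frame: the origin (TCP) lies midway between the tips of the shut fingers; the grasp point (between the pads) lies ctrl.pinch_z behind it (ctrl.pinch_z is the distance from the TCP to the grasp point, in mm); z points along the fingers, y is the line along which they close (so a half turn about z gives the same grasp; the last joint's range is limited). The gripper opens to 85 mm and grips with 20 to 120 N. Pads are 22 mm wide; open, the fingers measure 114 mm over their backs; the gripper's body (76 mm by 85 mm) begins 54 mm behind the grasp point. The pads swing forward as they close: fully open they stand 13 mm farther back than shut.
Start: joints at [1.105, 0.469, -0.049, 1.532, 0.024, 1.141, -0.082], TCP at [285.602, -611.623, 206.535] pointing down, gripper open.
Joint ranges: [-2.59, 2.59], [-0.33, 1.99], [-1.39, 1.29], [0.1, 2.45], [-1.04, 4.18], [0.21, 1.99], [-2.66, 2.66]. Speed limits (rad/s): [2.57, 2.57, 3.14, 3.14, 3.14, 3.14, 3.14].

INTERFACE

Orientations are given as [roll, pitch, yaw] about the fixed x, y, z axes, in that order (R = Rz(yaw) Ry(pitch) Rx(roll)).
In Python, from bench import ctrl, fingers, ik, imaging, order, read_t, read_q, read_qvel, read_joint_efforts, read_tcp_pos, read_orientation, read_wrist_force, read_torque, read_finger_gap, read_grasp_force gives the robot as it stands. Calls block until the motion is done:
- ctrl.goto(position, orientation): joint-space move of the TCP to a pose.
- ctrl.move_l(position, feed=150, attitude=None): straight line of the TCP; attitude=None keeps the orientation; feed is the mean speed in mm/s.
- ctrl.goto_joints(angles): joint-space move.
- fingers.ungrasp() and fingers.clamp(): open the fingers fully, or close them until they stop; the grip force is fixed at half the most.
- ctrl.hold(seconds).
- ik(position, orientation): joint angles nearest the present ones, or None.
- imaging.camera(name): name is "scene" or "top"; returns a dict with "img" (420x560x3 uint8, blue, green, red), "K" (3x3 intrinsics, pixels), "R" (3x3) and "t" (3): a world point X has camera coordinates R X + t. Camera axes: x right, y down, z forward; pixel columns grow to the right and rows downward; lengths in mm; the calibration is good to about 2 mm. A picture is of the moment at which its call begins. There is no depth.
A pose or a line that the arm cannot do raises ctrl.Unreachable and nothing moves.
- order.job_done(): hands the job in; it is judged then, once.
Readings, each from a call of its own:
- read_t(): time.
- read_q(): joint angles.
- read_qvel(): joint speeds.
- read_joint_efforts(): joint torques, N m.
- read_tcp_pos(): TCP position.
- read_orientation(): TCP orientation.
- read_wrist_force(): force on the tool from outside, world axes, zero at the start.
- read_torque(): the same for the moment, N m.
- read_finger_gap(): finger opening in mm.
- read_grasp_force(): force on a finger pad.
Only numpy, scipy, OpenCV 4.12 (cv2) and the standard library are available. Lean on these libraries where they do the work, as an engineer would, in place of code of your own. Each camera call takes 0.05 s, during which the arm holds its last target. There are 200 camera calls.

## Working session

There is one attempt and no reset: what is moved stays moved. The work goes in short steps, each a Python script; the robot and the scene stay as the last script left them, time stands still between calls to the robot, and variables do not carry over. Pictures are saved under pics/ and viewed, at most 10 in all, crops included, and the job is handed in when it is done.

```bash
ls; mkdir -p pics; python3 - <<'E'
from bench import *
import cv2,pickle
d={}
for n in("scene","top"):
    c=imaging.camera(n);d[n]=c;cv2.imwrite(f"pics/{n}0.png",c["img"]);print(n,c["K"],c["R"],c["t"])
pickle.dump(d,open("cams.pkl","wb"));print(read_t(),ctrl.pinch_z,read_orientation(),read_wrist_force())
E
```

```text
pics
scene [[392.74333499   0.         280.87637057]
 [  0.         392.74333499 216.71420065]
 [  0.           0.           1.        ]] [[ 0.14793913  0.98899325  0.00252187]
 [ 0.65202365 -0.09561541 -0.7521455 ]
 [-0.7436257   0.11291607 -0.65899225]] [ -86.58425541 -304.31863663 1250.07600039]
top [[490.15093167   0.         272.3467367 ]
 [  0.         490.15093167 215.4549738 ]
 [  0.           0.           1.        ]] [[-0.01191648 -0.99974164  0.01935608]
 [-0.99411929  0.00976137 -0.10784967]
 [ 0.10763286 -0.02052744 -0.99397877]] [  17.14431091  597.79129901 1017.50452239]
0.1 18.700000000000003 [-3.13983304e+00  8.47674201e-05  4.36828644e-01] [ 0.16328599 -0.53186574 -0.51419036]
```

View pics/scene0.png

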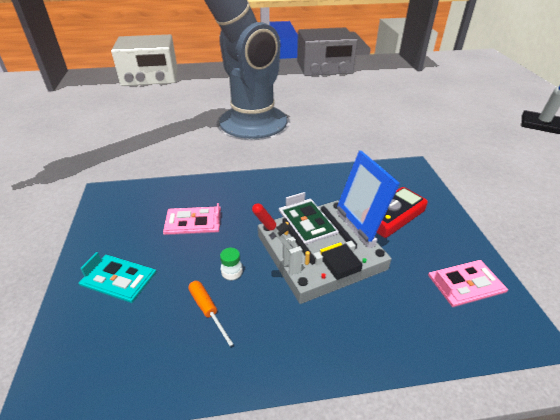

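View pics/top0.png

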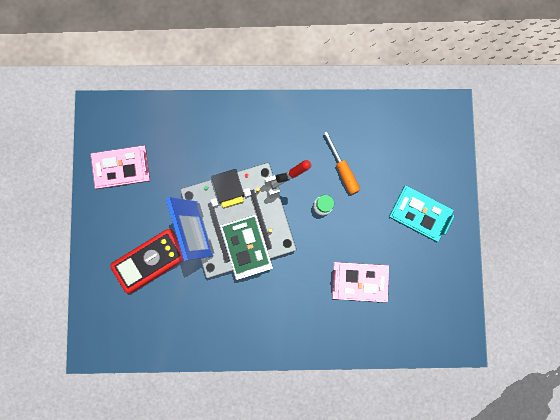

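The top view shows the jig around (240,220), its base corners near (182,185), (268,164), (296,248) and (206,279), and the clamp's red handle at (300,169). The meter is close beside the hinge side at (147,262) and the jar is at (322,206). I'll crop in closer.

```bash
python3 - <<'E'
import cv2
a=cv2.imread("pics/top0.png")[145:295,160:330];cv2.imwrite("pics/tc.png",cv2.resize(a,None,fx=4,fy=4,interpolation=cv2.INTER_CUBIC)[:600])
a=cv2.imread("pics/scene0.png")[145:305,240:440];cv2.imwrite("pics/sc.png",cv2.resize(a,None,fx=3.75,fy=3.75,interpolation=cv2.INTER_CUBIC))
E
```

```text
(no output)
```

View pics/tc.png

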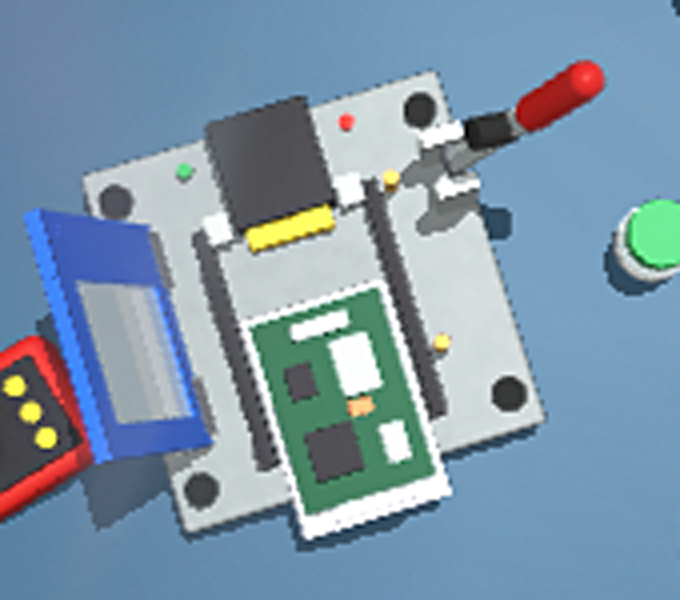

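View pics/sc.png

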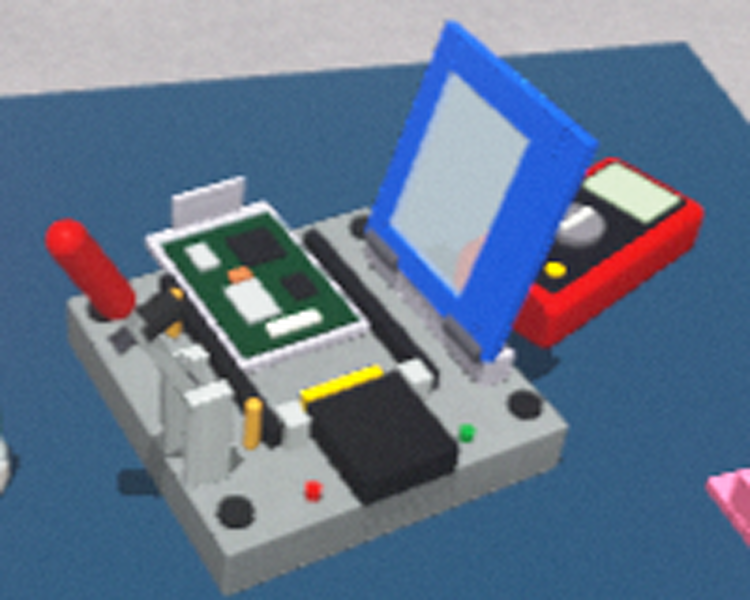

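The jig's +x axis points along world +x with a yaw of roughly 16°. The hinge side faces +y next to the meter, and the carrier is about 35 mm out. I'll fit the poses from points read in both crops.

```bash
cat > h.py <<'E'
import numpy as np,pickle
from scipy.optimize import least_squares
d=pickle.load(open("cams.pkl","rb"))
def proj(n,X):
    c=d[n];p=c["K"]@(c["R"]@np.asarray(X,float)+c["t"]);return p[:2]/p[2]
def px(n,u):
    u=np.asarray(u,float);s,o=((4,(160,145)) if n=="top" else (3.75,(240,145)))
    return (u+.5)/s-.5+o
def W(j,p):  # jig->world
    c,s=np.cos(j[2]),np.sin(j[2]);return np.array([j[0]+c*p[0]-s*p[1],j[1]+s*p[0]+c*p[1],35+p[2]])
E
cat > fit.py <<'E'
from h import *
base=[("top",(83,177),(90,100,0)),("top",(435,71),(90,-100,0)),("top",(545,422),(-110,-100,0)),("top",(189,533),(-110,100,0)),
("scene",(568,428),(90,100,0)),("scene",(223,563),(90,-100,0)),("scene",(68,310),(-110,-100,0))]
def res(v):
    return np.concatenate([proj(n,W(v,p))-px(n,u) for n,u,p in base])
r=least_squares(res,[600,0,.28]);j=r.x;print(j,r.fun.round(1))
for n in d: print(n,"cam",-d[n]["R"].T@d[n]["t"])
# carrier
obs=[("top",(248,325),(60,40,4)),("top",(380,285),(60,-40,4)),("scene",(368,328),(60,-0+40,4)),("scene",(245,362),(60,-40,4)),
("scene",(172,197),(-58,-23,28)),("scene",(243,178),(-58,23,28))]
f=lambda v:np.concatenate([proj(n,W(j,(v[0]+p[0],v[1]+p[1],4+p[2])))-px(n,u) for n,u,p in obs])
r=least_squares(f,[-60,0]);print("carrier",r.x,r.fun.round(1))
def cov(a,x,s,t): return (x,70-s*np.cos(a)+t*np.sin(a),20+s*np.sin(a)+t*np.cos(a))
def f(v): return np.concatenate([proj(n,W(j,cov(v[0],x,135,t)))-px(n,u) for n,u,x,t in
 [("scene",(450,22),-70,4),("scene",(595,146),50,4),("top",(38,210),50,4),("top",(97,462),-70,4)]])
r=least_squares(f,[1.6]);print("cover",r.x,r.fun.round(1))
f=lambda v:np.concatenate([proj(n,W(j,(30,-90+np.cos(v[0])*s,50+np.sin(v[0])*s)))-px(n,u) for n,u,s in [("scene",(66,237),134),("top",(587,79),134)]])
r=least_squares(f,[1.9]);print("clamp",r.x,r.fun.round(1))
E
python3 fit.py
```

```text
[6.01762564e+02 8.53811721e+01 2.89706105e-01] [ 0.  -1.2  1.2 -1.6  1.7 -0.8  0.  -0.3  1.2 -0.9  1.3 -1.8 -0.6 -3.2]
scene cam [1140.82078275  -84.61997847  595.11685703]
top cam [ 484.96324185   32.19138406 1075.51763654]
carrier [-74.25757722   1.21686651] [-1.2 -0.3  2.  -1.4  0.7 -2.  -1.1  0.6  0.5 -0.5  0.4 -0.9]
cover [1.84034679] [ 1.  -0.2  0.6 -0.4 -1.4 -0.7  2.2 -0.8]
clamp [2.03645857] [ 0.5 -0.4  0.8 -1. ]
```

```bash
cat >> h.py <<'E'
J=np.array([601.8,85.4,.2897]);ORI=[np.pi,0,J[2]]
def D(v): # world vector -> jig
    c,s=np.cos(J[2]),np.sin(J[2]);return np.array([c*v[0]+s*v[1],-s*v[0]+c*v[1],v[2]])
E
python3 - <<'E'
from bench import *
from h import *
fingers.clamp()
p=read_tcp_pos();ctrl.move_l([p[0],p[1],330],200)
s=W(J,(-165,0,300));ctrl.move_l(s,300,ORI)
ctrl.move_l(W(J,(-165,0,16)),200)
print(read_t(),D(read_wrist_force()),read_finger_gap(),read_tcp_pos(),W(J,(-165,0,16)))
b=np.array(read_wrist_force())
x=-165
while x<-95:
    x+=4 if x<-125 else 2
    ctrl.move_l(W(J,(x,0,16)),40)
    f=D(np.array(read_wrist_force())-b);print(x,round(read_t(),2),f.round(1))
    if abs(f[0])>5 and x>-118 or abs(f[0])>15:break
E
```

```text
5.5833 [ 0.1210428  -0.54455867  0.55679695] -0.26864927578114817 [444.43380223  38.35082792  51.76464761] [443.67561302  38.26531805  51.        ]
-161 5.83 [ 0.8  1.2 -1.2]
-157 6.08 [-0.7 -0.1  0.1]
-153 6.33 [0.7 0.7 0.3]
-149 6.58 [ 0.1  0.9 -0.2]
-145 6.83 [-0.6  0.5 -0.8]
-141 7.08 [-0.4 -0.2 -0.4]
-137 7.33 [-0.9  0.7 -0.2]
-133 7.58 [-0.1  1.4 -0.1]
-129 7.83 [-1.3 -0.2 -0.6]
-125 8.08 [0.2 1.5 0.8]
-123 8.33 [-0.2  0.1 -0.8]
-121 8.58 [-0.7 -0.1 -0.7]
-119 8.83 [ 0.8  0.9 -1. ]
-117 9.08 [ 0.1  1.2 -1.2]
-115 9.33 [-0.4  0.9  0.1]
-113 9.58 [-0.2 -0.1 -0.7]
-111 9.83 [-0.8 -0.3 -0.6]
-109 10.08 [ 0.5  0.6 -0.2]
-107 10.33 [ 0.5 -0.3  0. ]
-105 10.58 [-0.1  0.6 -0.6]
-103 10.83 [ 0.   1.2 -0.6]
-101 11.08 [ 0.5  1.3 -0.6]
-99 11.33 [-0.6  1.1  0. ]
-97 11.58 [-0.   0.4  0.3]
-95 11.83 [-0.5 -0.1 -1.2]
```

```bash
python3 - <<'E'
from bench import *
from h import *
import cv2
c=imaging.camera("scene");a=c["img"][145:305,240:440];t=imaging.camera("top")["img"][145:295,160:330]
cv2.imwrite("pics/p1.png",np.hstack([cv2.resize(a,(400,320),interpolation=2),cv2.resize(t,(363,320),interpolation=2)]))
E
```

```text
(no output)
```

View pics/p1.png

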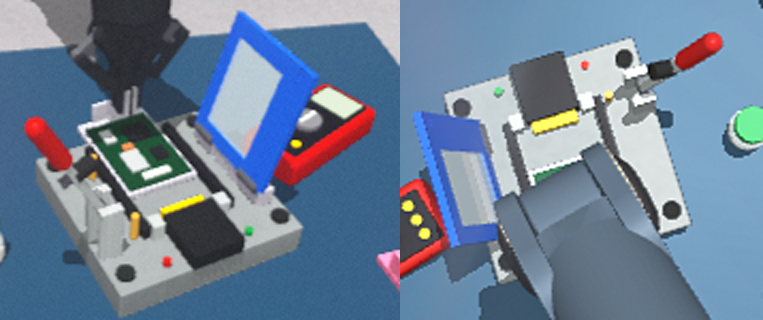

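The carrier still looks almost unmoved and the finger shows near (130,100), by the tab. I need a closer crop before going on.

```bash
python3 - <<'E'
from bench import *
from h import *
import cv2
c=imaging.camera("scene");a=c["img"][155:235,265:365]
cv2.imwrite("pics/p2.png",cv2.resize(a,None,fx=7,fy=7,interpolation=2))
p=read_tcp_pos();print(p,D(p-np.array([J[0],J[1],35])),proj("scene",p),proj("top",p),read_orientation())
for x in(-110,-100,-95,-90):print(x,[((proj("scene",W(J,(x,y,z)))-[265,155])*7).round() for y,z in((-23,32),(23,32),(-23,8),(23,8))])
E
```

```text
[510.69511373  58.26979675  50.98211918] [-9.50586533e+01  2.57762509e-02  1.59821192e+01] [302.63720284 209.61150365] [250.15438449 256.35839781] [-3.14157246e+00  9.46962560e-05  2.89699930e-01]
-110 [array([176., 334.]), array([309., 294.]), array([174., 394.]), array([305., 354.])]
-100 [array([190., 353.]), array([325., 313.]), array([188., 413.]), array([320., 373.])]
-95 [array([198., 362.]), array([332., 322.]), array([196., 423.]), array([328., 382.])]
-90 [array([205., 372.]), array([340., 331.]), array([203., 433.]), array([336., 391.])]
```

View pics/p2.png

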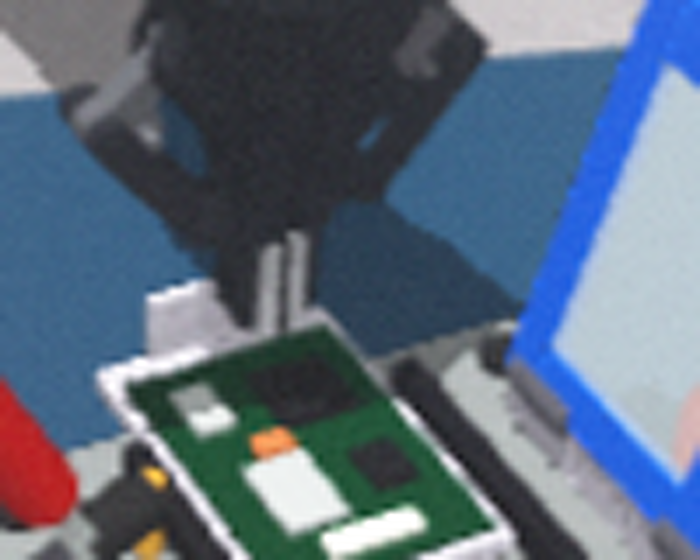

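The finger is over the board in front of the untouched tab. Its visible tip is at (265,335), but the reported TCP projects to (263,382). The real tip is therefore about 19 mm above the reported TCP, and it passed just over the tab. I'll retreat and push again 13 mm lower, which reaches the tab either way and clears the jig top.

```bash
python3 - <<'E'
from bench import *
from h import *
ctrl.move_l(W(J,(-95,0,50)),150);ctrl.move_l(W(J,(-165,0,50)),200);ctrl.move_l(W(J,(-165,0,3)),150)
ctrl.hold(.2);b=np.mean([read_wrist_force() for _ in range(5)],0);x=-165
ctrl.move_l(W(J,(-148,0,3)),80);x=-148
while x<-85:
    x+=2 if x<-112 else 1
    ctrl.move_l(W(J,(x,0,3)),20)
    f=D(np.array(read_wrist_force())-b);print(x,round(read_t(),2),f.round(1))
    if abs(f[0])>22 or abs(f[2])>12:break
print(D(read_tcp_pos()-np.array([J[0],J[1],35])))
E
```

```text
-146 14.14 [-1.4  0.1  0.4]
-144 14.39 [-0.2  0.1 -0.4]
-142 14.64 [ 0.6 -0.2 -0.9]
-140 14.89 [ 0.3  0.4 -0.4]
-138 15.14 [-0.3  0.4 -0.8]
-136 15.39 [ 0.6  0.1 -0.4]
-134 15.64 [-0.2 -0.3 -0.7]
-132 15.89 [-0.7 -0.   0.2]
-130 16.14 [-0.4  0.2 -0.5]
-128 16.39 [-0.9  0.7 -0.6]
-126 16.64 [-0.6 -1.1 -0.2]
-124 16.89 [-1.1 -0.8 -0.3]
-122 17.14 [ 0.4  0.2 -0.3]
-120 17.39 [ 0.1  0.1 -0.3]
-118 17.64 [ 0.  -0.  -0.3]
-116 17.89 [ 0.4  1.  -0.9]
-114 18.14 [ 0.8  0.7 -0.6]
-112 18.39 [-0.1  0.6 -0.4]
-111 18.64 [-0.5  1.5  0.3]
-110 18.89 [-1.6 -0.3 -0.4]
-109 19.14 [-2.6  0.2  2.1]
-108 19.39 [-4.9  0.2  2.8]
-107 19.64 [-6.9 -0.2  5.1]
-106 19.89 [-6.1  0.4  5.1]
-105 20.14 [-8.1  0.8  4. ]
-104 20.39 [-7.1  0.1  4.8]
-103 20.64 [-8.   0.2  4.9]
-102 20.89 [-7.5  1.2  4.8]
-101 21.14 [-7.1  0.9  3.5]
-100 21.39 [-8.2  1.3  4.5]
-99 21.64 [-7.5  1.3  4.6]
-98 21.89 [-8.6  1.5  5.7]
-97 22.14 [-10.2   0.8   7.7]
-96 22.39 [-13.    0.7   9.2]
-95 22.64 [-14.3   0.8  11.1]
-94 22.89 [-16.1   1.3  12.4]
[-1.01659932e+02 -9.93025875e-02  1.87932618e+00]
```

The connector plateau (about 7.5 N) ran for about 9 mm, then the force rose linearly as it would at the stop. I'll push a little harder to be sure, then back off and check.

```bash
python3 - <<'E'
from bench import *
from h import *
import cv2
for x in(-93,-92,-91,-90):
    ctrl.move_l(W(J,(x,0,5)),20);print(x,D(read_wrist_force()).round(1),D(read_tcp_pos()-np.array([J[0],J[1],35])).round(2))
ctrl.hold(.2)
ctrl.move_l(W(J,(-120,0,5)),80);ctrl.move_l(W(J,(-150,0,160)),250)
# go round over the cover to behind it
ctrl.move_l(W(J,(-60,60,260)),300);ctrl.move_l(W(J,(-30,165,230)),300)
ctrl.move_l(W(J,(-30,165,105)),200);print(read_t())
a=imaging.camera("scene")["img"][115:275,240:440]
cv2.imwrite("pics/p3.png",cv2.resize(a,None,fx=3.75,fy=3.75,interpolation=2))
P=read_tcp_pos()
print([((proj("scene",q)-[240,115])*3.75).round() for q in (P,P+[0,0,19],W(J,(-90,-23,32)),W(J,(-90,23,32)),W(J,(30,-40,8)),W(J,(30,40,8)))])
E
```

```text
-93 [-14.2   0.9   1.8] [-101.52    0.17    2.67]
-92 [-15.4   1.5   1.7] [-101.65    0.19    2.21]
-91 [-17.9   1.6   5.2] [-101.71    0.14    2.14]
-90 [-19.7   0.9   7.7] [-101.73    0.12    2.12]
27.35
[array([571., 215.]), array([577., 185.]), array([204., 349.]), array([276., 327.]), array([278., 532.]), array([411., 485.])]
```

View pics/p3.png

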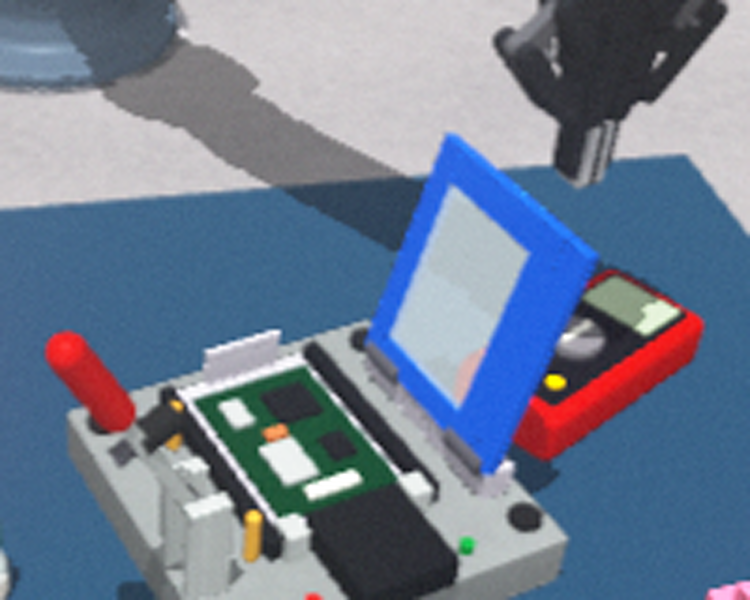

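The carrier is home, with its tab at (204,349)–(279,330) exactly where predicted. The visible tip at (585,185) confirms the 19 mm tip offset. Next I'll lower the cover.

```bash
python3 - <<'E'
from bench import *
from h import *
E=19;h=14.5;r=118;X=-30
b=np.mean([read_wrist_force() for _ in range(5)],0)
def tgt(a):
    return W(J,(X,70-(135 if a>np.pi/2 else r)*np.cos(a)+8*np.sin(a)+h, 20+r*np.sin(a)+8*np.cos(a)-E))
for a in list(np.arange(1.95,.3,-.09))+[.27,.22,.17,.13,.1]:
    ctrl.move_l(tgt(a),100)
    f=D(np.array(read_wrist_force())-b);print(round(a,2),round(read_t(),2),f.round(1),(D(read_tcp_pos()-tgt(a))).round(1))
    if np.linalg.norm(f)>22: print("STOP");break
E
```

```text
1.95 27.78 [-0.8 -0.1 -0.2] [ 0.5 -0.6  0.7]
1.86 28.05 [ 0.3 -0.4  0.4] [ 0.3 -0.2  0.2]
1.77 28.32 [ 0.1  0.3 -0.4] [ 0.2 -0.2  0.1]
1.68 28.59 [-0.8 -0.1 -0.4] [ 0.1 -0.5 -0.1]
1.59 28.87 [-0.6  1.3  0.5] [ 0.  -0.6 -0.1]
1.5 29.12 [-0.5  1.1 -0.1] [ 0.  -0.6 -0.1]
1.41 29.38 [0.1 0.2 0.1] [-0.  -0.6 -0.1]
1.32 29.64 [-0.2 -0.5 -0.3] [-0.  -0.7 -0.2]
1.23 29.9 [-0.3 -0.4 -0.2] [-0.2 -1.1 -0.3]
1.14 30.16 [-0.   0.4 -0.2] [-0.2 -1.2 -0.4]
1.05 30.42 [-0.1 -0.7  0.4] [-0.3 -1.1 -0.5]
0.96 30.68 [-0.3 -0.1  0.4] [-0.4 -1.  -0.6]
0.87 30.93 [0.1 1.6 0.7] [-0.4 -1.  -0.6]
0.78 31.19 [-0.3  0.6  0.1] [-0.4 -0.9 -0.7]
0.69 31.45 [-0.   0.2  0.8] [-0.5 -0.8 -0.7]
0.6 31.71 [-0.1 -0.2 -0.3] [-0.5 -0.8 -0.8]
0.51 31.97 [-0.1 -0.3  0.1] [-0.6 -0.6 -0.8]
0.42 32.23 [ 0.1 -0.1  0.9] [-0.6 -0.5 -0.8]
0.33 32.48 [-1.  -0.2  0.3] [-0.6 -0.4 -0.8]
0.27 32.73 [ 0.5  0.3 -0.9] [-0.4 -0.2 -0.5]
0.22 32.98 [-0.8 -1.   0.6] [-0.3 -0.1 -0.4]
0.17 33.23 [-0.2 -0.8 -0.5] [-0.4 -0.1 -0.5]
0.13 33.48 [ 0.6 -0.4  0. ] [-0.3 -0.1 -0.3]
0.1 33.73 [-0.7  0.2  1.2] [-0.2 -0.  -0.2]
```

```bash
python3 - <<'E'
from bench import *
from h import *
import cv2
a=imaging.camera("scene")["img"][115:275,240:440]
cv2.imwrite("pics/p4.png",cv2.resize(a,None,fx=3.75,fy=3.75,interpolation=2))
E
```

```text
(no output)
```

View pics/p4.png

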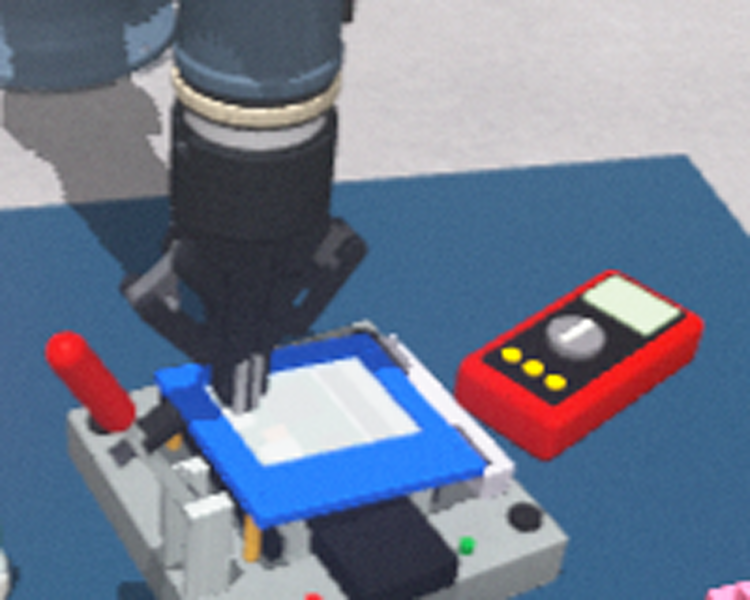

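The cover is down on its pins, level with the finger at (245,405). I'll press briefly to confirm contact, then go round to the clamp's outer side and swing it over.

```bash
python3 - <<'E'
from bench import *
from h import *
E=19;h=14.5
b0=np.array([0,0,0.])
for z in (18,16,14,12):
    ctrl.move_l(W(J,(-30,-32,z+5)),30);f=D(read_wrist_force());print("press",z+5,f.round(1))
    if f[2]>5:break
ctrl.hold(.15)
ctrl.move_l(W(J,(-30,-32,235)),250);ctrl.move_l(W(J,(30,-215,235)),300)
def tgt(b,r=120):
    y=-90+(140 if b>np.pi/2 else r)*np.cos(b)-9*np.sin(b)-h
    return W(J,(30,y,50+r*np.sin(b)+9*np.cos(b)-E))
p=tgt(2.2);ctrl.move_l([*W(J,(30,-215,0))[:2],p[2]],200);ctrl.hold(.1)
b0=np.mean([read_wrist_force() for _ in range(5)],0);print(read_t())
for b in list(np.arange(2.2,.25,-.07))+[.22,.18]:
    ctrl.move_l(tgt(b),80)
    f=D(np.array(read_wrist_force())-b0);print(round(b,2),round(read_t(),2),f.round(1),D(read_tcp_pos()-tgt(b)).round(1))
    if np.linalg.norm(f)>28: print("STOP");break
E
```

```text
press 23 [-0.2  0.4 -0.2]
press 21 [-0.7 -0.1 -0.3]
press 19 [-0.3 -0.5  1.3]
press 17 [-0.2 -0.5 -1. ]
37.5583
2.2 37.97 [-0.8  0.2 -0.1] [0.3 1.1 0.5]
2.13 38.23 [-0.3  1.   0.3] [0.5 0.6 0.7]
2.06 38.5 [-0.6  0.5 -0.4] [0.4 0.8 0.6]
1.99 38.77 [-0.4  1.2  0.7] [0.6 0.5 0.8]
1.92 39.03 [ 2.8 -2.9  1.3] [ 0.8 -2.3  0.8]
1.85 39.31 [ 0.2 -5.   6.4] [ 0.8 -3.2  1.7]
1.78 39.58 [-0.9 -5.8  8.6] [ 0.9 -3.7  2.4]
1.71 39.86 [-2.2 -6.7 11.9] [ 1.  -3.8  3.1]
1.64 40.13 [-2.6 -3.9 13.4] [ 1.1 -3.7  3.7]
1.57 40.41 [-4.1 -4.4 16. ] [ 1.1 -3.2  4.2]
1.5 40.67 [-5.3 -3.4 17.5] [ 1.3 -2.7  4.6]
1.43 40.92 [-5.7 -3.4 18.9] [ 1.4 -1.9  5.1]
1.36 41.18 [-4.3 -1.6 18.9] [ 2.  -1.1  5.2]
1.29 41.44 [-2.3 -1.  16.9] [ 2.7 -0.2  4.7]
1.22 41.7 [-2.1 -0.6 15.6] [2.8 0.9 4.6]
1.15 41.96 [-0.9  0.8 14.2] [2.9 1.8 4.4]
1.08 42.22 [ 0.5 -1.4  3.7] [ 1.4 -0.1  1.5]
1.01 42.48 [ 2.2 -1.5  2.7] [ 0.5 -0.2  0.2]
0.94 42.73 [ 0.7 -0.9  2.5] [-0.1  0.1 -0.3]
0.87 42.99 [ 0.9 -0.8  1.6] [-0.3  0.2 -0.4]
0.8 43.25 [ 1.2 -0.2  0.6] [-0.3  0.2 -0.3]
0.73 43.51 [ 0.4 -0.4  0.8] [-0.1  0.1 -0.2]
0.66 43.77 [ 0.9 -0.6  1.3] [-0.1  0.  -0.1]
0.59 44.02 [ 1.  -0.6  1.7] [0.  0.4 0. ]
0.52 44.28 [0.5 0.2 1.5] [-0.1  0.5 -0. ]
0.45 44.54 [0.5 0.7 3.2] [-0.2  0.3 -0.1]
0.38 44.8 [-0.3  0.9  2.6] [-0.4  0.4 -0.2]
0.31 45.06 [0.6 1.1 1.1] [-0.3  0.1 -0.2]
0.22 45.34 [0.8 0.5 1. ] [-0.6  0.1 -0.4]
0.18 45.59 [-0.7  2.7  1.7] [-0.3 -0.1 -0. ]
```

```bash
python3 - <<'E'
from bench import *
from h import *
import cv2
a=imaging.camera("scene")["img"][115:275,240:440]
cv2.imwrite("pics/p5.png",cv2.resize(a,None,fx=3.75,fy=3.75,interpolation=2))
P=read_tcp_pos();print(D(P-np.array([J[0],J[1],35])),((proj("scene",P+[0,0,19])-[240,115])*3.75).round())
for b in np.arange(0,2.2,.2):print(round(b,1),((proj("scene",W(J,(30,-90+140*np.cos(b),50+140*np.sin(b))))-[240,115])*3.75).round())
for a in(0,.1,.2,.3):print(a,((proj("scene",W(J,(50,70-135*np.cos(a),20+135*np.sin(a))))-[240,115])*3.75).round())
E
```

```text
[29.68921249 11.86592472 61.29296507] [379. 397.]
0.0 [438. 421.]
0.2 [440. 381.]
0.4 [433. 344.]
0.6 [416. 312.]
0.8 [388. 286.]
1.0 [350. 267.]
1.2 [303. 258.]
1.4 [248. 260.]
1.6 [189. 273.]
1.8 [129. 297.]
2.0 [ 70. 331.]
0 [254. 558.]
0.1 [257. 539.]
0.2 [262. 519.]
0.3 [269. 497.]
```

View pics/p5.png

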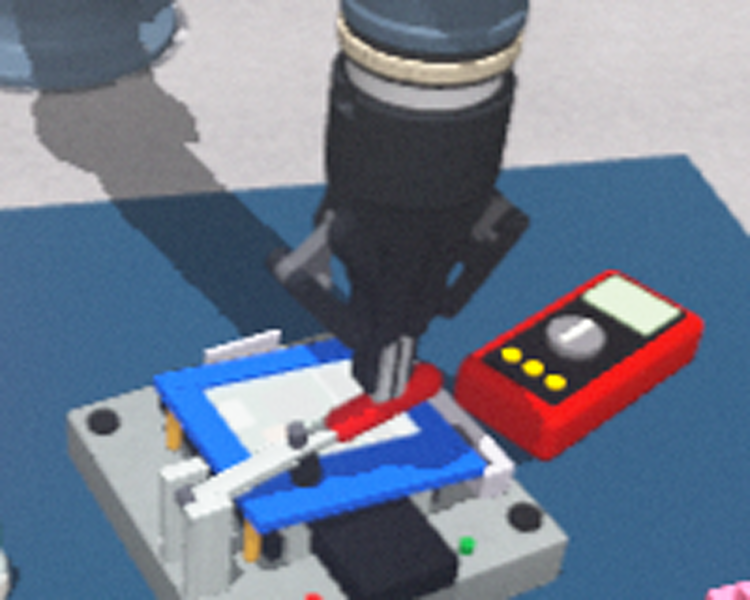

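The clamp followed and sits at about 0.2 rad, with its handle end at (435,375) and the finger on top of the handle. I'll press it down to its stop.

```bash
python3 - <<'E'
from bench import *
from h import *
y,z=10,61
while z>10:
    z-=2;y=max(y-.5,6) if 0 else y
    ctrl.move_l(W(J,(30,y,z)),30);f=D(read_wrist_force());q=D(read_tcp_pos()-np.array([J[0],J[1],35]))
    print(z,round(read_t(),2),f.round(1),q.round(1))
    if np.linalg.norm(f)>32 or read_t()>62:break
E
```

```text
59 45.89 [0.5 2.8 4.6] [30.2 10.4 59.5]
57 46.14 [0.5 2.  5.7] [30.2 10.9 57.6]
55 46.39 [-0.6  2.2  5.8] [30.3 11.5 55.7]
53 46.64 [-1.6  3.1  6.6] [30.3 12.  53.9]
51 46.89 [-0.5  3.6  8.2] [30.4 12.5 52. ]
49 47.14 [-0.4  4.3  8.3] [30.4 12.9 50.1]
47 47.39 [-0.   3.1  7.8] [30.5 12.5 48.1]
45 47.64 [-1.6  4.1  8. ] [30.6 12.9 46.3]
43 47.89 [-2.1  4.6  8.7] [30.6 13.3 44.3]
41 48.14 [-1.2  4.9  9.4] [30.6 13.6 42.5]
39 48.39 [-2.1  6.5  9.8] [30.6 13.9 40.5]
37 48.64 [-2.   6.8 11. ] [30.6 14.2 38.6]
35 48.89 [-2.5  6.5  9.7] [30.7 14.1 36.7]
33 49.14 [-2.   6.9 10.7] [30.8 14.1 34.8]
31 49.39 [-4.5  6.1 15.7] [30.9 14.2 34. ]
29 49.64 [-7.7  5.6 26.1] [31.  14.2 33.8]
27 49.89 [-11.2   5.2  36.8] [31.1 14.2 33.6]
```

```bash
python3 - <<'E'
from bench import *
from h import *
import cv2
p=read_tcp_pos();ctrl.move_l([p[0],p[1],p[2]+60],120);ctrl.move_l([p[0]-30,p[1],p[2]+200],250);ctrl.hold(.3)
a=imaging.camera("scene")["img"][115:275,240:440]
cv2.imwrite("pics/p6.png",cv2.resize(a,None,fx=3.75,fy=3.75,interpolation=2));print(read_t(),read_wrist_force())
E
```

```text
51.675 [0.02903624 0.85573083 0.24723646]
```

View pics/p6.png

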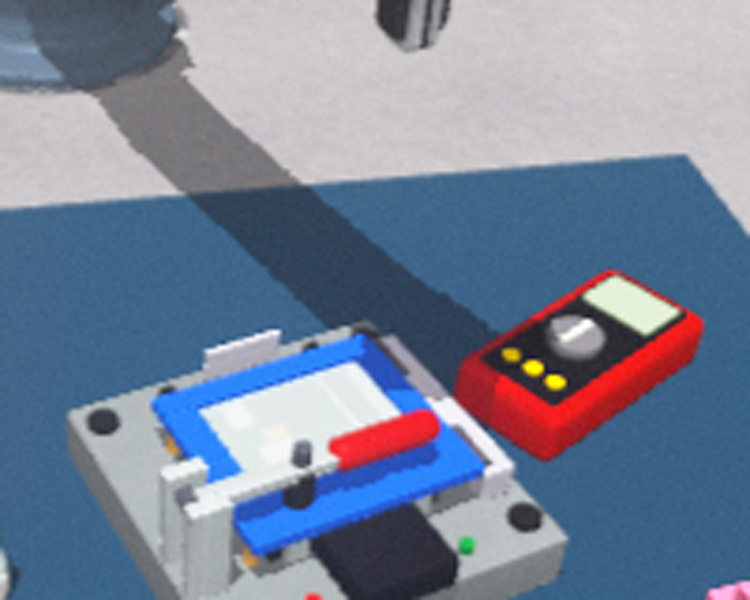

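The clamp is down at its stop, its handle end near (432,425) against a predicted (438,421). The cover is shut with its corner at (257,555), the tab is in place, and the robot is clear.

```bash
python3 -c "
from bench import *
print(order.job_done(),read_t())"
```

```text
the job is handed in; nothing more can be done
the job is handed in; nothing more can be done
```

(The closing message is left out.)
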